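# Put the heater controller back and set its dial

## Task

Pick up the heater's cordless dial controller and stand it back in its place: midway between the round dish and the wooden peg box, its middle in line with their middles, lying square to the peg box with its round dial end towards the robot. Once it stands there, let go and turn its dial clockwise until the pointed nose of the knob points at the one long, thick mark of the scale. Do not drop or tip the controller, and leave everything else where it is.

Things in the scene. Friction and masses are not known exactly. Their poses are not given: they have to be found in the camera images.
- controller: White controller lying flat, 175 mm long, 0.55 kg. A round dial head (diameter 100, height 42 mm, centre at x = -40 mm) and, behind it, a straight battery body 56 mm wide (y), 40 mm high, ending at x = +85 mm. Origin: its middle on the underside, 90 mm from the head's outer edge; x from head to battery end, z up. In its place x points as the peg box's x (dial end towards the robot).
- body_grip (a point): Point on the battery body of the controller (x = +40 mm, 30 mm above the underside, 10 mm below its top), above the centre of mass: take the body here across its 56 mm width (controller y). Axes as the controller.
- dial_axis (a point): On the dial's axis (controller x = -40 mm), 60 mm above the underside, where the knob is gripped; axes as the controller, does not turn with the knob. Grey knob: disc of diameter 58 mm (top at 49.5 mm), on it a bar 14 mm wide, 59 mm long, top at 75.5 mm above the underside; one end is a pointed nose with a white line on top, the other is square.
- long_mark (a point): Centre of the long thick mark on the dial head (16 x 6 mm, radial, black), 41 mm from the dial's axis, 42 mm above the underside. The other 12 marks are short and thin (6 x 2 mm), 22.5 degrees apart. Axes as the controller.
- dial (a joint): Turn of the knob (rad), growing clockwise seen from above, 0 to 4.71; it stays where it is left. At value q the nose points at the angle 2.356 - q, counted anticlockwise from the controller's x axis. On the long mark q = 2.749.
- peg_box: Open light wooden box with clothes pegs in it, 100 mm (x) by 140 mm (y), 60 mm high, loose. Origin: centre of the underside; x points away from the robot side. The dish lies on its y axis, 340 mm from centre to centre, on the left or on the right.
- dish: Round white ceramic dish, diameter 140 mm, 30 mm high, loose. Origin: centre of the underside.
- funnel: Grey hard silicone funnel standing mouth down, diameter 120 mm, 125 mm high, loose. Origin: centre of the underside. A bystander.
- dustpan: Red plastic dustpan lying open end towards the robot, 280 x 200 mm, 55 mm high, loose. Origin: centre of the pan's underside. A bystander.
Things that resemble listed ones, but are neither listed nor needed, are in the scene too. What is shaped like the controller but green or orange is not meant.

How it is judged:
On the way, in this order (a step that is already met when the one before it is completed fails the run):
1. the controller is lifted clear of the shelf (height (world z) of controller above 0.015 m), for 0.2 s.
2. the controller stands in its place, let go (horizontal distance between controller and dish below 0.19 m and horizontal distance between controller and peg_box below 0.19 m and x of controller in the frame of peg_box between -0.03 and 0.03 m and angle between the x axis of controller and the x axis of peg_box, either way round below 0.2 rad and x of dial_axis in the frame of peg_box below 0 m and height (world z) of controller below 0.005 m and angle between controller's own z axis and vertical below 0.06 rad and linear speed of controller below 0.03 m/s and contact force between controller and the fingers below 0.2 N), for 0.2 s.
3. the dial stands on the long mark (value of joint dial between 2.649 and 2.849 rad), for 0.2 s.
At the end, for the whole second after the job is handed in: Controller flat on the shelf and at rest, centre within 190 mm of dish and of peg box centres (340 mm apart), within 30 mm of the peg box's y axis line, length within 0.2 rad of the peg box's x, dial end towards the robot; dial within 0.1 rad of the long mark (2.649 to 2.849) (all of step 3 and horizontal distance between controller and dish below 0.19 m and horizontal distance between controller and peg_box below 0.19 m and x of controller in the frame of peg_box between -0.03 and 0.03 m and angle between the x axis of controller and the x axis of peg_box, either way round below 0.2 rad and x of dial_axis in the frame of peg_box below 0 m and height (world z) of controller below 0.005 m and angle between controller's own z axis and vertical below 0.06 rad and linear speed of controller below 0.03 m/s); the robot touches nothing.
It fails at once if the dish or the peg box is moved more than 20 mm (distance of any of dish, peg_box from where it was at the start of the episode above 0.02 m).
It fails at once if the funnel or the dustpan is moved more than 20 mm (distance of any of funnel, dustpan from where it was at the start of the episode above 0.02 m).
It fails at once if the controller is tipped more than 0.5 rad (angle between controller's own z axis and vertical above 0.5 rad).
It fails at once if the controller is dropped: moving faster than 0.5 m/s with no finger on it (linear speed of controller above 0.5 m/s and contact force between controller and the fingers below 0.1 N).
It also fails if it takes over 69 s, if anything falls off the work surface, if the arm or the gripper's body presses on something with over 40 N, if the wrist force passes 120 N, or if a joint passes its speed limit or range.

## Robot

A 6-joint arm with a two-finger parallel gripper is mounted at the origin on the work surface. World frame = base frame: x ahead of the robot, y to its left, z up, the work surface at z = 0. Lengths are in m, angles in rad, forces in N, time in s.
With the tool pointing down it reaches from about 0.325 to 0.9 m from the base axis. Payload 6.1 kg.
Tool frame: the origin (TCP) lies at the very end of the fingers, on their centre line; the grasp point (between the pads) lies 19 mm behind it; z points along the fingers, y is the direction in which the jaws open and shut (so a half turn about z gives the same grasp; the last joint's range is limited). The gripper opens to 87 mm and grips with 3 to 60 N. Pads are 19 mm wide; open, the fingers measure 117 mm over their backs; the gripper's body (75 mm by 190 mm) begins 51 mm behind the grasp point.
Start: joints at [1.04, 0.22, 1.526, -0, 1.395, -0.126], TCP at [0.246, 0.574, 0.223] pointing down, gripper open.
Joint ranges: [-2.98, 2.98], [-0.91, 2.08], [0.09, 2.57], [-1.24, 4.39], [0.2, 2.65], [-2.68, 2.68]. Speed limits (rad/s): [2.57, 2.57, 3.01, 3.14, 3.14, 3.14].

## Interface

Orientations are given as a rotation vector (axis times angle).
In Python, from workcell import status, eyes, finish_job gives the robot as it stands.
- The arm moves only by the tool drive_tool, never from a script. Its argument "motion" is a list that holds one entry, the list of rows, each a list of 6 numbers: the shift along the world's x, y, z in mm, then the turn, a rotation vector about the world's x, y, z in degrees. A call has 1 to 8 rows; each row shifts and turns the pose as measured when the row begins; what a row does not reach is not made up. A row lasts 1/12 s, in which the tool goes at most 41.7 mm and 7.16 degrees, less where a joint would pass 70% of its speed; a pose out of reach is approached as far as the arm can. A call is refused whole if a number of a shift passes 41.7 or a number of a turn 7.16, either way. A call with a gripper value outside its range is refused whole. "jaw" is the finger opening in mm, from 0 to 87, set as the call begins (left out, the last holds). The fingers move at their own pace and stop on an object; "newtons" is the grip in N (left out, the last holds). Time passes only in rows, so rows that do not move let the fingers close. It gives the time, the measured TCP pose, the force and the opening at its end, in the units of the state.
- status.sense(): the state, without advancing time (a new reading comes with each control period).
- eyes.grab_frame(name): name is "scene" or "top" or "wrist"; returns a dict with "color" (420x560x3 uint8, red, green, blue), "fx", "fy", "cx", "cy" (pixels), "R" (3x3) and "t" (3): a world point X has camera coordinates R X + t; the wrist camera has in their place "hand_eye" (4x4, takes a point from camera to tool coordinates, whose origin is the TCP and whose axes are the flange's). Camera axes: x right, y down, z forward; pixel columns grow to the right and rows downward; lengths in m; the calibration is good to about 2 mm. The wrist camera is an equidistant fisheye: a pixel r from the principal point sees the ray r / f radians off the axis. A picture is of the moment at which its call begins: read the wrist's pose just before it. There is no depth.
- finish_job(): hands the job in, once; it reports no verdict.
Trained networks look in a picture, given as the dict that the camera call returned (one of the last four; its "shot" number tells which), for a name from the list of things; names that differ only in an ending like _2 or _b are one class to them, and where a whole thing is asked for, a point or a joint stands for the part that bears it (a point fixed in the world has none). Each returns a list of dicts, best first, with "p" (0 to 1); they miss things now and then, are a little off and sometimes report something else, mostly with a low value. They report only what shows in the picture. A call takes as long as a camera call. They do not tell look-alikes from the thing itself.
- eyes.masks_of(label, picture): "region" (420x560 bool, what is visible of it) and "uv" ([column, row] in pixels, amid what is visible of it).
- eyes.place_of(label, picture): "uv" ([column, row] in pixels: a listed point, or the origin of a listed thing).
The state is a dict: "time_s": time; "joints": joint angles; "joint_vel": joint speeds; "joint_efforts": joint torques, N m; "ee_pos": TCP position; "orientation": TCP orientation; "force": force on the tool from outside, world axes, zero at the start; "ft_torque": the same for the moment, N m; "grip_width": finger opening in m.
Only numpy, scipy, OpenCV 4.12 (cv2) and the standard library are available. Lean on these libraries where they do the work, as an engineer would, in place of code of your own. Each camera call takes 0.05 s, during which the arm holds its last target. There are 200 camera calls.

## Working session

There is one attempt and no reset: what is moved stays moved. The work goes in short steps, Python scripts to look and compute and a tool call to move; the robot and the scene stay as the last step left them, time stands still between calls to the robot, and variables do not carry over. Pictures are saved under pics/ and viewed, about 8 in all and at most 12, crops included, and the job is handed in when it is done.

Besides the shell and the picture viewer there is one more tool, called after "Request:" as name(argument=value, ...) on one line, values as JSON. drive_tool: Moves the arm, as the interface text tells. Its arguments: {"type":"object","properties":{"motion":{"type":"array"},"jaw":{"type":"number"},"newtons":{"type":"number"}},"required":["motion"]}

```bash
mkdir -p pics; cat > h.py <<'E'
import numpy as np, cv2
from scipy.spatial.transform import Rotation as Rn
from workcell import status, eyes, finish_job
def plane(pic,uv,z):
    d=np.array([(uv[0]-pic["cx"])/pic["fx"],(uv[1]-pic["cy"])/pic["fy"],1.])
    R=np.array(pic["R"]);t=np.array(pic["t"]);c=-R.T@t;d=R.T@d
    return c+d*(z-c[2])/d[2]
def proj(pic,X):
    p=np.array(pic["R"])@np.array(X)+np.array(pic["t"]);return [pic["fx"]*p[0]/p[2]+pic["cx"],pic["fy"]*p[1]/p[2]+pic["cy"]]
def save(n,img): cv2.imwrite("pics/"+n,cv2.cvtColor(np.ascontiguousarray(img),cv2.COLOR_RGB2BGR))
E
python3 - <<'E'
from h import *
s=status.sense();print(s["time_s"],s["ee_pos"],s["orientation"],s["grip_width"])
im=[]
for n in("scene","top"):
    p=eyes.grab_frame(n);im.append(p["color"])
    R=np.array(p["R"]);print(n,-R.T@np.array(p["t"]),p["fx"])
    for l,z in(("controller",0),("body_grip",.03),("dial_axis",.06),("long_mark",.042),("peg_box",0),("dish",0),("funnel",0),("dustpan",0)):
        for d in eyes.place_of(l,p)[:4]: print(l,round(d["p"],2),np.round(d["uv"],1),np.round(plane(p,d["uv"],z)[:2],3))
save("a.png",np.vstack(im)[:, :] if 0 else cv2.resize(im[0],(800,600)));save("b.png",cv2.resize(im[1],(800,600)))
E
```

```text
0.0 [0.24581959 0.57395719 0.22143485] [-6.31364272e-01 -3.07684858e+00  2.89129746e-03] 0.08709733293477569
scene [ 1.02967725 -0.54335152  1.06784035] 395.42860748271016
controller 0.98 [161.6 236.2] [ 0.236 -0.295]
controller 0.91 [212.4 280.8] [ 0.483 -0.29 ]
controller 0.85 [328.3 302. ] [ 0.783 -0.108]
controller 0.6 [264.5 337.2] [ 0.72  -0.307]
body_grip 0.89 [277.7 337.4] [ 0.755 -0.29 ]
body_grip 0.73 [153.8 242.3] [ 0.259 -0.333]
body_grip 0.73 [335.3 287. ] [ 0.776 -0.07 ]
body_grip 0.72 [208.9 287.4] [ 0.507 -0.318]
dial_axis 0.85 [205.3 256.4] [ 0.436 -0.265]
dial_axis 0.76 [324.8 304.9] [ 0.796 -0.145]
dial_axis 0.68 [161.4 219.6] [ 0.229 -0.271]
dial_axis 0.61 [245.6 322.5] [ 0.672 -0.326]
long_mark 0.96 [334.5 298.6] [ 0.799 -0.105]
long_mark 0.89 [204.2 275.1] [ 0.472 -0.304]
long_mark 0.85 [262.8 332.3] [ 0.72 -0.31]
long_mark 0.78 [156.4 228.7] [ 0.232 -0.299]
peg_box 0.63 [346.6 188.1] [0.556 0.275]
peg_box 0.54 [282.6 253.6] [ 0.574 -0.077]
dish 0.94 [283.6 252.9] [ 0.574 -0.073]
dish 0.62 [357.1 125.5] [0.384 0.569]
funnel 0.69 [141.3 353.9] [ 0.507 -0.565]
dus
[... 281 characters left out ...]
ody_grip 0.94 [373.1 276. ] [ 0.263 -0.341]
body_grip 0.65 [352.1 144.8] [ 0.765 -0.281]
body_grip 0.57 [362.6 209. ] [ 0.517 -0.312]
body_grip 0.56 [298.6 140.1] [ 0.788 -0.076]
dial_axis 0.94 [367.3 164.7] [ 0.681 -0.331]
dial_axis 0.93 [354.4 282.8] [ 0.242 -0.265]
dial_axis 0.91 [354.  224.7] [ 0.456 -0.272]
dial_axis 0.56 [315.9 134. ] [ 0.803 -0.141]
long_mark 0.94 [359.4 220.4] [ 0.473 -0.296]
long_mark 0.86 [361.3 153.6] [ 0.727 -0.313]
long_mark 0.82 [364.5 287.9] [ 0.221 -0.305]
long_mark 0.82 [305.9 134.4] [ 0.807 -0.104]
peg_box 0.73 [209.7 202. ] [0.561 0.272]
dish 0.9 [301.3 195.7] [ 0.577 -0.082]
funnel 0.7 [426.5 213.7] [ 0.494 -0.562]
dustpan 0.75 [136.2 247.7] [0.393 0.556]
```

View pics/a.png

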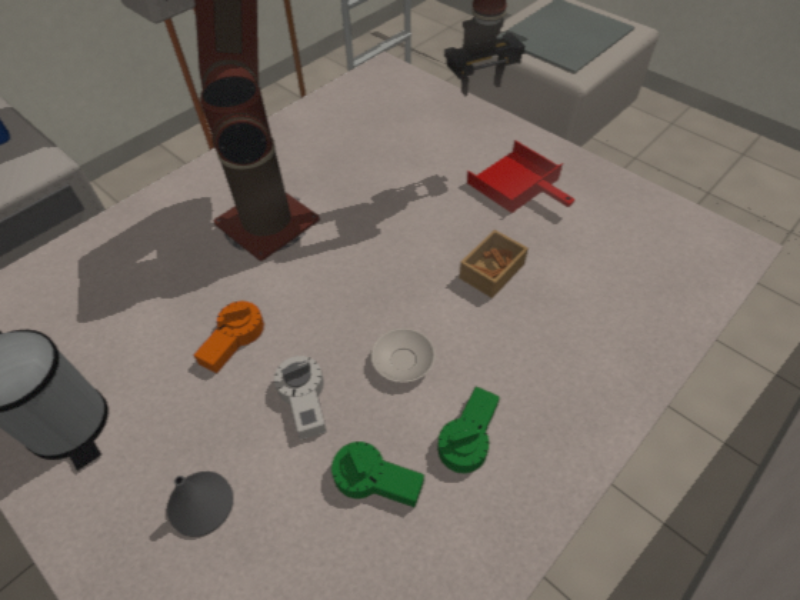

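View pics/b.png

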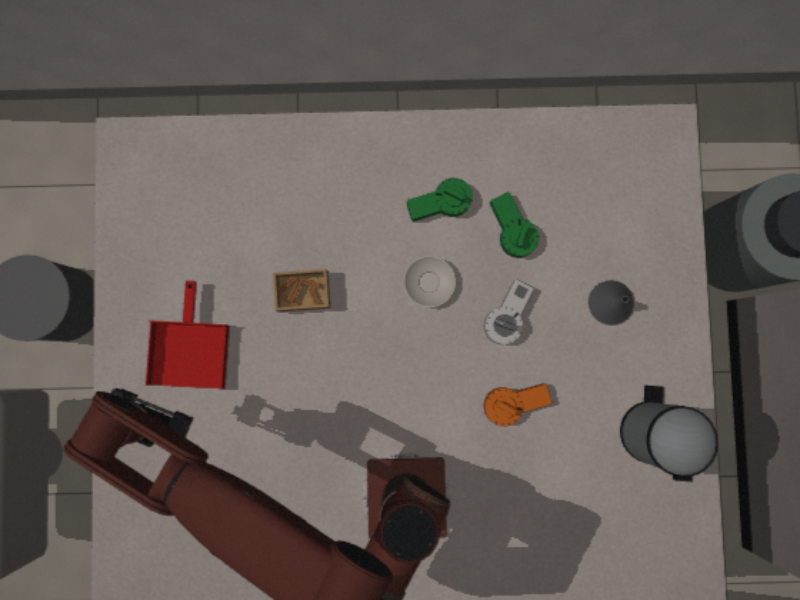

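Four controller-shaped things (800×600 scene view): orange (230,335), white (300,392), green (375,473) and green (468,430). Only the white one fits. I'll confirm it in a crop and fit the poses by silhouette.

```bash
cat >> h.py <<'E'
from scipy.optimize import minimize
def cyl(x,y,r,z0,z1):
    a=np.linspace(0,2*np.pi,40);return np.array([[x+r*np.cos(t),y+r*np.sin(t),z] for t in a for z in(z0,z1)])
def box(x0,x1,y0,y1,z0,z1): return np.array([[x,y,z] for x in(x0,x1) for y in(y0,y1) for z in(z0,z1)])
SH={"controller":[cyl(-.04,0,.05,0,.042),cyl(-.04,0,.029,.042,.0495),box(-.04,.085,-.028,.028,0,.04)],
    "peg_box":[box(-.05,.05,-.07,.07,0,.06)],"dish":[np.vstack([cyl(0,0,.07,.028,.03),cyl(0,0,.045,0,.01)])]}
K=4
def render(l,q,pic):
    m=np.zeros((420*K,560*K),np.uint8);c,s=np.cos(q[2]),np.sin(q[2])
    for P in SH[l]:
        W=P@np.array([[c,s,0],[-s,c,0],[0,0,1]])+[q[0],q[1],0]
        uv=np.array([proj(pic,w) for w in W])
        cv2.fillConvexPoly(m,cv2.convexHull(np.round((uv+.5)*K).astype(np.int32)),1)
    return cv2.resize(m.astype(np.float32),(560,420),interpolation=cv2.INTER_AREA)
def fit(l,q0,data):
    def cost(p):
        q=[q0[0]+p[0]*.01,q0[1]+p[1]*.01,q0[2]+p[2]*.1];v=0
        for pic,m in data:
            r=render(l,q,pic);v+=1-np.minimum(r,m).sum()/np.maximum(r,m).sum()
        return v/len(data)
    best=min((minimize(cost,s,method="Nelder-Mead",options=dict(initial_simplex=np.array(s)+np.array([[0,0,0],[1.5,0,0],[0,1.5,0],[0,0,2]]),xatol=.01,fatol=1e-4)) for s in([0,0,0],[.5,-.5,-1.])),key=lambda r:r.fun)
    return np.array(q0)+best.x*[.01,.01,.1],best.fun
def pick(l,pic,X):
    u=np.array(proj(pic,X));ds=[d for d in eyes.masks_of(l,pic)]
    ds=[d for d in ds if np.hypot(*(np.array(d["uv"])-u))<35]
    return ds[0]["region"].astype(np.float32) if ds else None
E
python3 - <<'E'
from h import *
pics=[eyes.grab_frame(n) for n in("scene","top")]
for l,q0,z in(("controller",[.485,-.293,-.5],.03),("peg_box",[.558,.265,0],.03),("dish",[.576,-.08,0],.02)):
    data=[(p,pick(l,p,[q0[0],q0[1],z])) for p in pics]
    data=[d for d in data if d[1] is not None]
    for dd in [data]+[[d] for d in data]:
        q,e=fit(l,q0,dd);print(l,len(dd),np.round(q,4),round(e,3))
p,q=pics[1]["color"][170:260,310:410],pics[0]["color"][235:320,170:255]
save("c.png",np.hstack([cv2.resize(q,(400,400),interpolation=cv2.INTER_CUBIC),cv2.resize(p,(400,360),interpolation=cv2.INTER_CUBIC)[:360] if 0 else cv2.resize(p,(400,400),interpolation=cv2.INTER_CUBIC)]))
E
```

```text
controller 2 [ 0.4823 -0.2874 -0.512 ] 0.051
controller 1 [ 0.4825 -0.2869 -0.5161] 0.054
controller 1 [ 0.4829 -0.2878 -0.5206] 0.045
peg_box 2 [0.5547 0.2639 0.059 ] 0.032
peg_box 1 [0.5543 0.2644 0.0637] 0.029
peg_box 1 [0.5548 0.2636 0.041 ] 0.032
dish 2 [ 0.5693 -0.0748 -0.1154] 0.058
dish 1 [ 0.5689 -0.074   0.1052] 0.035
dish 1 [ 0.5705 -0.0767  0.1334] 0.076
```

View pics/c.png

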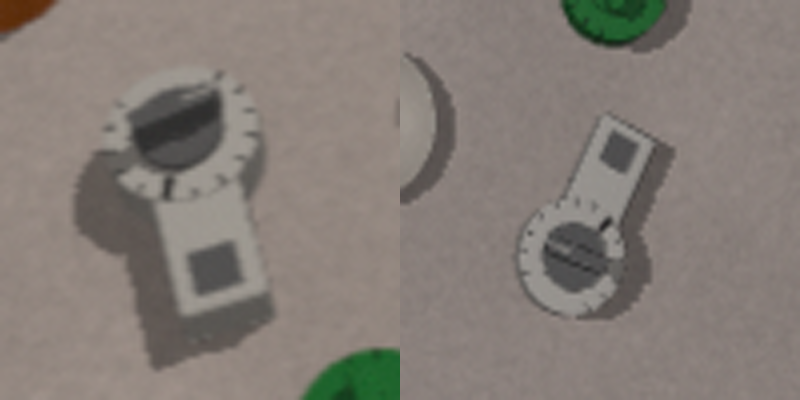

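The crop confirms the white controller, with its dark display and long thick mark at (605,225) right. The fits agree: controller at (0.482,-0.287) with yaw -0.512, and dish to box 339 mm. The target is (0.562,0.0945) with yaw 0.045. Moving above the battery body.

Request:
drive_tool(motion=[[[11,-36,0,0,0,-1],[11,-36,0,0,0,-1],[11,-36,0,0,0,-1],[11,-36,0,0,0,-1],[11,-36,0,0,0,-1],[11,-36,0,0,0,-1],[11,-36,0,0,0,0],[11,-36,0,0,0,0]]], jaw=87, newtons=35)

```text
time_s: 1.97
ee_pos: [0.3324, 0.281, 0.2201]
orientation: [-0.782, -3.042, -0.002]
force: [0.4, 0.3, 0.5]
grip_width: 0.0867
```

Request:
drive_tool(motion=[[[11,-36,0,0,0,0],[11,-36,0,0,0,0],[11,-36,0,0,0,0],[11,-36,0,0,0,0],[11,-36,0,0,0,0],[11,-36,0,0,0,0],[11,-36,0,0,0,0],[11,-36,0,0,0,0]]])

```text
time_s: 2.63
ee_pos: [0.4217, -0.0213, 0.2233]
orientation: [0.776, 3.034, 0.008]
force: [1.7, 0.6, 0.4]
grip_width: 0.0869
```

Request:
drive_tool(motion=[[[12,-38,0,0,0,0],[12,-38,0,0,0,0],[12,-38,0,0,0,0],[12,-38,0,0,0,0],[12,-38,0,0,0,0],[12,-38,0,0,0,0],[12,-36,0,0,0,0],[10,-20,0,0,0,0]]])

```text
time_s: 3.3
ee_pos: [0.5167, -0.3233, 0.2252]
orientation: [0.783, 3.025, 0.005]
force: [-0.2, 0.7, 0.9]
grip_width: 0.0871
```

Request:
drive_tool(motion=[[[0,0,0,0,0,0],[0,0,0,0,0,0]]])

```text
time_s: 3.47
ee_pos: [0.5171, -0.3286, 0.2242]
orientation: [0.791, 3.023, 0.004]
force: [-0.2, -0.2, 0.3]
grip_width: 0.0875
```

```bash
cat >> h.py <<'E'
def wplane(pic,s,uv,z):
    H=np.array(pic["hand_eye"]);R=Rn.from_rotvec(s["orientation"]).as_matrix();T=np.array(s["ee_pos"])
    v=np.array(uv)-[pic["cx"],pic["cy"]];v=v/[pic["fx"],pic["fy"]];th=np.hypot(*v)
    d=np.array([*(v/max(th,1e-9)*np.sin(th)),np.cos(th)])
    c=R@H[:3,3]+T;d=R@H[:3,:3]@d
    return c+d*(z-c[2])/d[2]
def report():
    s=status.sense();R=Rn.from_rotvec(s["orientation"]).as_matrix()
    print("t",s["time_s"],"tcp",np.round(s["ee_pos"],4),"yang",round(np.degrees(np.arctan2(R[1,1],R[0,1])),2),"tilt",np.round(R[:2,2],4),"j6",np.round(s["joints"][5],3),"w",round(s["grip_width"],4),"F",np.round(s["force"],1));return s
E
python3 - <<'E'
from h import *
s=report();p=eyes.grab_frame("wrist")
for l,z in(("body_grip",.03),("dial_axis",.06),("long_mark",.042)):
    for d in eyes.place_of(l,p)[:3]: print(l,round(d["p"],2),np.round(d["uv"]),np.round(wplane(p,s,d["uv"],z),4))
save("d.png",cv2.resize(p["color"],(800,600)))
E
```

```text
t 3.4667 tcp [ 0.5171 -0.3286  0.2242] yang 60.69 tilt [ 0.0171 -0.002 ] j6 -1.761 w 0.0875 F [-0.2 -0.2  0.3]
body_grip 0.76 [387. 319.] [ 0.7562 -0.2908  0.03  ]
body_grip 0.72 [295. 172.] [ 0.5141 -0.3063  0.03  ]
body_grip 0.72 [517. 256.] [ 0.7818 -0.0684  0.03  ]
dial_axis 0.97 [349. 305.] [ 0.6819 -0.324   0.06  ]
dial_axis 0.64 [297. 101.] [ 0.4476 -0.2685  0.06  ]
long_mark 0.77 [283. 135.] [ 0.4714 -0.2976  0.042 ]
long_mark 0.6 [362. 315.] [ 0.7189 -0.3175  0.042 ]
```

View pics/d.png

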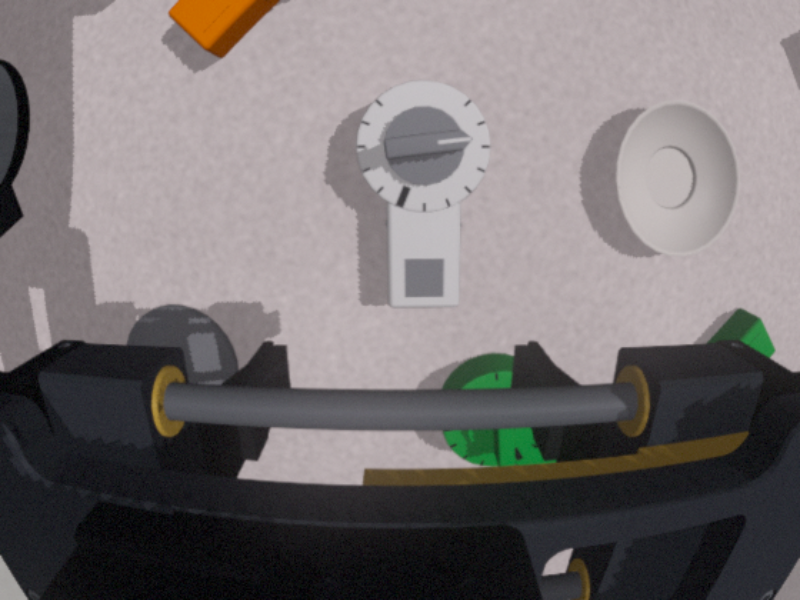

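The nose points at about 96° in the controller frame, so q≈0.7. The wrist view puts body_grip at (0.514,-0.306), agreeing with the fit. Descending.

Request:
drive_tool(motion=[[[-1,20,-10,0,1,0],[0,0,-35,0,0,0],[0,0,-35,0,0,0],[0,0,-35,0,0,0],[0,0,-20,0,0,0],[0,0,0,0,0,0]]])

```text
time_s: 4.17
ee_pos: [0.5181, -0.2983, 0.0929]
orientation: [0.774, 3.032, -0.01]
force: [-1.1, 1.0, -1.1]
grip_width: 0.0868
```

```bash
python3 -c "
from h import *
report()"
```

```text
t 4.1667 tcp [ 0.5181 -0.2983  0.0929] yang 61.37 tilt [ 0.0103 -0.0093] j6 -1.724 w 0.0868 F [-1.1  1.  -1.1]
```

Request:
drive_tool(motion=[[[-1,-8,-20,0.5,0.6,-0.7],[0,0,-25,0,0,0],[0,0,-15,0,0,0],[0,0,0,0,0,0]]])

```text
time_s: 4.5
ee_pos: [0.5193, -0.3032, 0.0369]
orientation: [0.786, 3.037, -0.003]
force: [-0.1, -0.5, -0.8]
grip_width: 0.087
```

```bash
python3 -c "
from h import *
report()"
```

```text
t 4.5 tcp [ 0.5193 -0.3032  0.0369] yang 60.97 tilt [ 0.0036 -0.003 ] j6 -1.724 w 0.087 F [-0.1 -0.5 -0.8]
```

Request:
drive_tool(motion=[[[-2,-4,-14,0,0,0],[0,0,-10,0,0,0],[0,0,0,0,0,0]]])

```text
time_s: 4.75
ee_pos: [0.5198, -0.3078, 0.0163]
orientation: [0.781, 3.033, -0.007]
force: [-0.3, -0.3, -0.3]
grip_width: 0.0867
```

```bash
python3 -c "
from h import *
report()"
```

```text
t 4.75 tcp [ 0.5198 -0.3078  0.0163] yang 61.1 tilt [ 0.0085 -0.0067] j6 -1.732 w 0.0867 F [-0.3 -0.3 -0.3]
```

Request:
drive_tool(motion=[[[-2,0,-5,0.3,0.4,0],[0,0,0,0,0,0]]])

```text
time_s: 4.92
ee_pos: [0.5183, -0.3082, 0.0123]
orientation: [0.783, 3.04, -0.002]
force: [0.1, 0.7, -0.5]
grip_width: 0.0871
```

Request:
drive_tool(motion=[[[0,0,0,0,0,0],[0,0,0,0,0,0],[0,0,0,0,0,0],[0,0,0,0,0,0],[0,0,0,0,0,0],[0,0,0,0,0,0]]], jaw=40, newtons=35)

```text
time_s: 5.42
ee_pos: [0.52, -0.3094, 0.0148]
orientation: [0.783, 3.036, -0.004]
force: [0.3, 0.6, -1.7]
grip_width: 0.0555
```

```bash
python3 -c "
from h import *
report()"
```

```text
t 5.4167 tcp [ 0.52   -0.3094  0.0148] yang 61.09 tilt [ 0.0057 -0.0043] j6 -1.734 w 0.0555 F [ 0.3  0.6 -1.7]
```

Request:
drive_tool(motion=[[[0,0,8,0,0,0],[0,0,15,0,0,0],[0,0,22,0,0,0],[0,0,25,0,0,0],[0,0,25,0,0,0],[0,0,20,0,0,0],[0,0,10,0,0,0],[0,0,0,0,0,0]]])

```text
time_s: 6.08
ee_pos: [0.5118, -0.3031, 0.137]
orientation: [-0.781, -3.031, -0.008]
force: [0.9, -0.1, -5.7]
grip_width: 0.0555
```

```bash
python3 -c "
from h import *
report()"
```

```text
t 6.0833 tcp [ 0.5118 -0.3031  0.137 ] yang 61.1 tilt [-0.0102  0.0081] j6 -1.734 w 0.0555 F [ 0.9 -0.1 -5.7]
```

Request:
drive_tool(motion=[[[4,15,0,0,0,1.5],[7,27,0,0,0,2.5],[7,30,0,0,0,2.5],[7,30,0,0,0,2.5],[7,30,0,0,0,2.5],[7,30,0,0,0,2.5],[7,30,0,0,0,2.5],[7,30,0,0,0,2.5]]])

```text
time_s: 6.75
ee_pos: [0.5574, -0.0737, 0.1244]
orientation: [-0.257, -3.104, -0.007]
force: [0.7, 0.2, -5.9]
grip_width: 0.0557
```

Request:
drive_tool(motion=[[[7,30,0,0,0,2.5],[7,30,0,0,0,2.5],[7,30,0,0,0,2.5],[7,30,0,0,0,2],[7,25,0,0,0,1],[5,10,0,0,0,0],[0,0,0,0,0,0],[0,0,0,0,0,0]]])

```text
time_s: 7.42
ee_pos: [0.5871, 0.1009, 0.1076]
orientation: [0.065, -3.089, -0.009]
force: [0.2, 0.0, -6.1]
grip_width: 0.0559
```

```bash
python3 -c "
from h import *
report()"
```

```text
t 7.4167 tcp [0.5871 0.1009 0.1076] yang 92.41 tilt [-0.0516  0.0047] j6 -1.581 w 0.0559 F [ 0.2  0.  -6.1]
```

Request:
drive_tool(motion=[[[8,-3,-10,0,-1.5,0],[8,-2,-10,-0.3,-1.5,0.2],[0,0,-10,0,0,0],[0,0,-10,0,0,0],[0,0,0,0,0,0]]])

```text
time_s: 7.83
ee_pos: [0.5996, 0.0913, 0.0618]
orientation: [0.066, -3.135, 0.004]
force: [-1.1, 0.3, -6.1]
grip_width: 0.0555
```

```bash
python3 - <<'E'
from h import *
s=report()
p=eyes.grab_frame("top")
for l in("dish","peg_box","controller"): print(l,[(round(d["p"],2),np.round(plane(p,d["uv"],s["ee_pos"][2]-.0137 if l=="controller" else 0)[:2],3)) for d in eyes.place_of(l,p)])
E
```

```text
t 7.8333 tcp [0.5996 0.0913 0.0618] yang 92.42 tilt [-0.0055 -0.0028] j6 -1.589 w 0.0555 F [-1.1  0.3 -6.1]
dish [(0.59, array([ 0.562, -0.074])), (0.36, array([0.572, 0.08 ])), (0.24, array([0.537, 0.081]))]
peg_box [(0.73, array([0.557, 0.281]))]
controller [(0.85, array([ 0.244, -0.292])), (0.78, array([ 0.771, -0.125])), (0.63, array([ 0.711, -0.303])), (0.53, array([0.56 , 0.078]))]
```

Request:
drive_tool(motion=[[[3,3,-12,0,0,0],[1,1,-12,0,0,0],[0,0,-8,0,0,0],[0,0,0,0,0,0]]])

```text
time_s: 8.37
ee_pos: [0.6093, 0.0967, 0.0334]
orientation: [-0.067, 3.135, -0.003]
force: [0.1, -0.4, -6.3]
grip_width: 0.0558
```

```bash
python3 -c "
from h import *
report()"
```

```text
t 8.3667 tcp [0.6093 0.0967 0.0334] yang 92.46 tilt [ 0.0062 -0.0021] j6 -1.582 w 0.0558 F [ 0.1 -0.4 -6.3]
```

Request:
drive_tool(motion=[[[-4,0,-8,0,0.3,0],[0,0,-5,0,0,0],[0,0,-2,0,0,0],[0,0,0,0,0,0]]])

```text
time_s: 8.7
ee_pos: [0.6035, 0.097, 0.0151]
orientation: [0.068, -3.138, 0.003]
force: [-0.1, -0.6, -6.2]
grip_width: 0.0559
```

```bash
python3 -c "
from h import *
report()"
```

```text
t 8.7 tcp [0.6035 0.097  0.0151] yang 92.5 tilt [-0.0028 -0.0022] j6 -1.581 w 0.0559 F [-0.1 -0.6 -6.2]
```

Request:
drive_tool(motion=[[[0,0,-2,0,-0.2,0],[0,0,-2,0,0,0],[0,0,0,0,0,0]]])

```text
time_s: 8.95
ee_pos: [0.6048, 0.0971, 0.0158]
orientation: [-0.069, 3.139, -0.004]
force: [0.6, -0.3, -6.3]
grip_width: 0.056
```

Request:
drive_tool(motion=[[[0,0,-3,0,0,0],[0,0,-2,0,0,0],[0,0,0,0,0,0]]])

```text
time_s: 9.2
ee_pos: [0.6068, 0.0972, 0.0155]
orientation: [-0.069, 3.135, -0.004]
force: [-1.1, -0.9, -7.1]
grip_width: 0.0557
```

Request:
drive_tool(motion=[[[-2,0,-5,0,0.2,0],[0,0,-3,0,0,0],[0,0,-2,0,0,0]]])

```text
time_s: 9.45
ee_pos: [0.6091, 0.0974, 0.0144]
orientation: [-0.07, 3.131, -0.004]
force: [-4.9, 0.1, 5.3]
grip_width: 0.0558
```

```bash
python3 -c "
from h import *
report()"
```

```text
t 9.45 tcp [0.6091 0.0974 0.0144] yang 92.55 tilt [ 0.0094 -0.0024] j6 -1.581 w 0.0558 F [-4.9  0.1  5.3]
```

Request:
drive_tool(motion=[[[0,0,0,0,0,0],[0,0,0,0,0,0],[0,0,0,0,0,0],[0,0,0,0,0,0],[0,0,0,0,0,0],[0,0,0,0,0,0]]], jaw=84)

```text
time_s: 9.95
ee_pos: [0.613, 0.0973, 0.0168]
orientation: [-0.069, 3.123, -0.004]
force: [-0.0, 0.8, -0.2]
grip_width: 0.0819
```

Request:
drive_tool(motion=[[[0,0,10,0,-0.4,0],[0,0,20,0,0,0],[0,0,30,0,0,0],[0,0,30,0,0,0],[0,0,30,0,0,0],[0,0,30,0,0,0],[-10,0,10,0,0,0],[0,0,0,0,0,0]]])

```text
time_s: 10.62
ee_pos: [0.5983, 0.0971, 0.1844]
orientation: [-0.069, 3.12, -0.004]
force: [0.5, 0.6, 0.4]
grip_width: 0.0839
```

Request:
drive_tool(motion=[[[40,0,0,0,0,0],[20,0,0,0,0,0],[0,0,0,0,0,0]]])

```text
time_s: 10.87
ee_pos: [0.6554, 0.0973, 0.1828]
orientation: [-0.07, 3.123, -0.004]
force: [-0.4, -1.0, 1.1]
grip_width: 0.0837
```

```bash
cat > look.py <<'E'
from h import *
import sys
s=report();p=eyes.grab_frame("wrist")
for l,z in(("body_grip",.03),("dial_axis",.06),("long_mark",.042),("dish",0),("peg_box",0)):
    for d in eyes.place_of(l,p)[:2]: print(l,round(d["p"],2),np.round(d["uv"]),np.round(wplane(p,s,d["uv"],z),4))
save(sys.argv[1],cv2.resize(p["color"],(800,600)))
t=eyes.grab_frame("scene")
for l,q0,z in(("controller",[.565,.095,.045],.03),("peg_box",[.555,.264,.045],.03),("dish",[.569,-.075,0],.02)):
    m=pick(l,t,[q0[0],q0[1],z])
    if m is None: print(l,"no mask");continue
    q,e=fit(l,q0,[(t,m)]);print(l,np.round(q,4),round(e,3))
E
python3 look.py e.png
```

```text
t 10.8667 tcp [0.6554 0.0973 0.1828] yang 92.56 tilt [ 0.0177 -0.0024] j6 -1.585 w 0.0837 F [-0.4 -1.   1.1]
body_grip 0.76 [281. 143.] [0.6068 0.096  0.03  ]
dial_axis 0.74 [279.  52.] [0.5235 0.0906 0.06  ]
long_mark 0.56 [267.  98.] [0.5647 0.081  0.042 ]
dish 0.68 [132. 105.] [ 0.5685 -0.0723  0.    ]
peg_box 0.56 [433. 103.] [0.5508 0.2642 0.    ]
controller [ 0.5668  0.0962 -0.0162] 0.054
peg_box [0.5834 0.2683 0.5068] 0.794
dish [ 0.5691 -0.0744 -0.0226] 0.067
```

View pics/e.png

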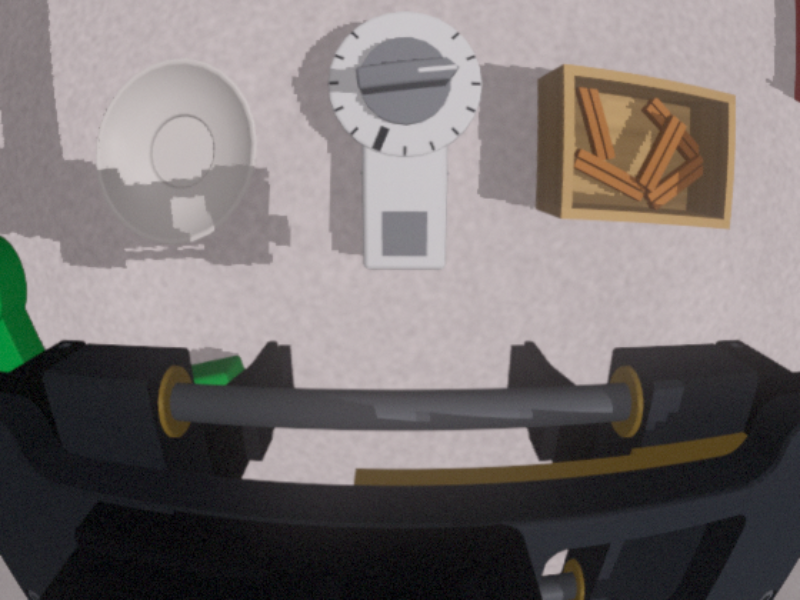

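The controller is placed at (0.566,0.096). Next I go over the dial and turn the jaw to straddle the knob's bar.

```bash
python3 - <<'E'
from h import *
s=report();p=eyes.grab_frame("wrist")
k=.7
pts=[np.array(wplane(p,s,[u*k,v*k],.0755)) for u,v in((420,70),(457,67),(361,80))]
print(np.round(pts,4))
for a,b in((0,1),(2,1)): d=pts[b]-pts[a];print(np.degrees(np.arctan2(d[1],d[0])))
E
```

```text
t 11.3667 tcp [0.6534 0.0977 0.1838] yang 92.59 tilt [ 0.0173 -0.0023] j6 -1.585 w 0.084 F [-0.   0.1 -0.1]
[[0.5215 0.1032 0.0755]
 [0.5182 0.1244 0.0755]
 [0.5288 0.0698 0.0755]]
99.00057143680164
101.04900610254042
```

Request:
drive_tool(motion=[[[-15,0,0,0,0.5,-6.5],[-20,0,0,0,0.5,-6.5],[-20,0,0,0,0,-6.5],[-20,0,0,0,0,-6.5],[-20,0,0,0,0,-6.5],[-15,0,0,0,0,-6.5],[-10,0,0,0,0,-6.5],[-5,0,0,0,0,-6.5]]], jaw=50, newtons=15)

```text
time_s: 12.08
ee_pos: [0.5234, 0.0974, 0.1842]
orientation: [-1.369, -2.827, 0.008]
force: [-0.4, -0.1, 0.2]
grip_width: 0.0507
```

Request:
drive_tool(motion=[[[0,0,0,0,0,-6.5],[0,0,0,0,0,-6.5],[0,0,0,0,0,-6.5],[0,0,0,0,0,-6.5],[0,0,0,0,0,-5],[0,0,0,0,0,0]]])

```text
time_s: 12.58
ee_pos: [0.5212, 0.0977, 0.1859]
orientation: [2.113, 2.325, -0.005]
force: [0.6, 0.3, 0.2]
grip_width: 0.0497
```

```bash
python3 -c "
from h import *
report()"
```

```text
t 12.5833 tcp [0.5212 0.0977 0.1859] yang 5.46 tilt [-0.0018 -0.0024] j6 -0.057 w 0.0497 F [0.6 0.3 0.2]
```

The fingertips must stay above the disc top at 49.5 mm, so I'll use a TCP height of about 55 mm. The bar's world angle is about 99–100°, so the jaw should be at about 9.5°.

Request:
drive_tool(motion=[[[2,-1,-20,0,0,4],[2,-1,-25,0,0,0],[0,0,-25,0,0,0],[0,0,-20,0,0,0],[0,0,-5,0,0,0],[0,0,0,0,0,0]]])

```text
time_s: 13.08
ee_pos: [0.5274, 0.0958, 0.0916]
orientation: [2.001, 2.412, 0.004]
force: [-0.2, 0.2, -0.1]
grip_width: 0.0499
```

```bash
python3 -c "
from h import *
report()"
```

```text
t 13.0833 tcp [0.5274 0.0958 0.0916] yang 10.64 tilt [ 0.0072 -0.0023] j6 -0.15 w 0.0499 F [-0.2  0.2 -0.1]
```

Request:
drive_tool(motion=[[[-1,0,-15,0,0.4,-1],[0,0,-15,0,0,0],[0,0,-5,0,0,0],[0,0,0,0,0,0]]])

```text
time_s: 13.42
ee_pos: [0.5292, 0.096, 0.0602]
orientation: [2.018, 2.401, 0.003]
force: [-0.4, 0.5, 0.0]
grip_width: 0.0497
```

```bash
python3 -c "
from h import *
report()"
```

```text
t 13.4167 tcp [0.5292 0.096  0.0602] yang 9.92 tilt [ 0.0054 -0.0021] j6 -0.137 w 0.0497 F [-0.4  0.5  0. ]
```

Request:
drive_tool(motion=[[[-3,0,-4,0,0.3,0],[0,0,0,0,0,0]]])

```text
time_s: 13.58
ee_pos: [0.5274, 0.0962, 0.0582]
orientation: [2.018, 2.404, -0.0]
force: [-0.4, 0.2, 0.5]
grip_width: 0.0501
```

Request:
drive_tool(motion=[[[0,0,0,0,0,0],[0,0,0,0,0,0],[0,0,0,0,0,0],[0,0,0,0,0,0],[0,0,0,0,0,0],[0,0,0,0,0,0]]], jaw=8, newtons=15)

```text
time_s: 14.08
ee_pos: [0.5291, 0.0962, 0.0618]
orientation: [2.014, 2.403, 0.004]
force: [-4.4, -0.7, 2.1]
grip_width: 0.0177
```

```bash
python3 -c "
from h import *
report()"
```

```text
t 14.0833 tcp [0.5291 0.0962 0.0618] yang 10.04 tilt [ 0.0064 -0.0021] j6 -0.139 w 0.0177 F [-4.4 -0.7  2.1]
```

Request:
drive_tool(motion=[[[-1,0,-2,0,0.2,0],[0,0,0,0,0,0],[0,0,0,0,0,0]]])

```text
time_s: 14.33
ee_pos: [0.5284, 0.0962, 0.0608]
orientation: [2.016, 2.404, 0.001]
force: [-0.5, -0.2, -0.7]
grip_width: 0.0142
```

```bash
python3 -c "
from h import *
report()"
```

```text
t 14.3333 tcp [0.5284 0.0962 0.0608] yang 10.05 tilt [ 0.0033 -0.0022] j6 -0.139 w 0.0142 F [-0.5 -0.2 -0.7]
```

Request:
drive_tool(motion=[[[0,0,0,0,0,-3],[0,0,0,0,0,-5],[0,0,0,0,0,-5],[0,0,0,0,0,-5],[0,0,0,0,0,-5]]])

```text
time_s: 14.75
ee_pos: [0.5291, 0.0962, 0.0607]
orientation: [2.468, 1.936, 0.001]
force: [-0.8, -0.2, 1.1]
grip_width: 0.014
```

```bash
python3 -c "
from h import *
s=report();print(s['ft_torque'])"
```

```text
t 14.75 tcp [0.5291 0.0962 0.0607] yang -13.79 tilt [ 0.0034 -0.0036] j6 0.278 w 0.014 F [-0.8 -0.2  1.1]
[-0.12839821  0.27186997  0.0389176 ]
```

Turning smoothly with little force. Jaw angle target is -110°, so about -96° remains.

Request:
drive_tool(motion=[[[0,0,-0.5,0,0,-6],[0,0,0,0,0,-6],[0,0,0,0,0,-6],[0,0,0,0,0,-6],[0,0,0,0,0,-6],[0,0,0,0,0,-6],[0,0,0,0,0,-6],[0,0,0,0,0,-6]]])

```text
time_s: 15.42
ee_pos: [0.5301, 0.0953, 0.0607]
orientation: [3.055, 0.701, -0.002]
force: [-0.6, -0.7, 1.9]
grip_width: 0.0141
```

```bash
python3 -c "
from h import *
s=report();print(s['ft_torque'])"
```

```text
t 15.4167 tcp [0.5301 0.0953 0.0607] yang -64.17 tilt [ 0.0003 -0.007 ] j6 1.16 w 0.0141 F [-0.6 -0.7  1.9]
[-0.16286931  0.33603169  0.07922821]
```

Request:
drive_tool(motion=[[[0,0,0,0,0,-6],[0,0,0,0,0,-6],[0,0,0,0,0,-6],[0,0,0,0,0,-6],[0,0,0,0,0,-6],[0,0,0,0,0,-6],[0,0,0,0,0,-3],[0,0,0,0,0,0]]])

```text
time_s: 16.08
ee_pos: [0.5302, 0.0941, 0.0607]
orientation: [3.105, -0.422, -0.007]
force: [-2.2, -0.2, 1.8]
grip_width: 0.0141
```

```bash
python3 -c "
from h import *
s=report();print(s['ft_torque'])
t=eyes.grab_frame('scene')
q0=[.565,.095,.045];m=pick('controller',t,[.565,.095,.03]);
print(fit('controller',q0,[(t,m)]) if m is not None else 0)"
```

```text
t 16.0833 tcp [0.5302 0.0941 0.0607] yang -105.46 tilt [-0.0057 -0.0071] j6 1.878 w 0.0141 F [-2.2 -0.2  1.8]
[ 0.08467161  0.32878873 -0.00732914]
(array([0.56894466, 0.09651756, 0.03182865]), np.float64(0.1706511378288269))
```

Request:
drive_tool(motion=[[[0,0,0,0,0,-4.5],[0,0,0,0,0,0],[0,0,0,0,0,0]]])

```text
time_s: 16.43
ee_pos: [0.5302, 0.094, 0.0607]
orientation: [3.089, -0.53, -0.008]
force: [-1.4, -1.0, 2.8]
grip_width: 0.0139
```

```bash
python3 -c "
from h import *
report()"
```

```text
t 16.4333 tcp [0.5302 0.094  0.0607] yang -109.46 tilt [-0.0062 -0.0069] j6 1.947 w 0.0139 F [-1.4 -1.   2.8]
```

Request:
drive_tool(motion=[[[0,0,0,0,0,0],[0,0,0,0,0,0],[0,0,0,0,0,0],[0,0,0,0,0,0],[0,0,0,0,0,0]]], jaw=45)

```text
time_s: 16.85
ee_pos: [0.5306, 0.0942, 0.0602]
orientation: [3.091, -0.518, -0.006]
force: [1.1, -0.2, -0.9]
grip_width: 0.0388
```

Request:
drive_tool(motion=[[[0,0,15,0,0,0],[0,0,25,0,0,0],[0,0,30,0,0,0],[0,0,30,0,0,0],[-30,0,30,0,0,0],[-40,0,0,0,0,0],[-40,0,0,0,0,0],[0,0,0,0,0,0]]])

```text
time_s: 17.52
ee_pos: [0.4155, 0.0938, 0.1912]
orientation: [3.091, -0.514, -0.015]
force: [0.0, 0.2, -0.7]
grip_width: 0.0445
```

```bash
python3 look.py f.png
```

```text
t 17.5167 tcp [0.4155 0.0938 0.1912] yang -108.87 tilt [-0.0105 -0.0066] j6 1.943 w 0.0445 F [ 0.   0.2 -0.7]
body_grip 0.94 [213.  14.] [0.6115 0.0962 0.03  ]
dial_axis 0.6 [233.  83.] [0.5294 0.098  0.06  ]
long_mark 0.86 [240.  42.] [0.5691 0.08   0.042 ]
dish 0.98 [382.  11.] [ 0.5699 -0.0809  0.    ]
peg_box 0.62 [102. 125.] [0.5558 0.2677 0.    ]
controller [0.5683 0.0973 0.0309] 0.082
peg_box [0.5537 0.2656 0.0635] 0.039
dish [ 0.5692 -0.0744  0.0434] 0.051
```

View pics/f.png

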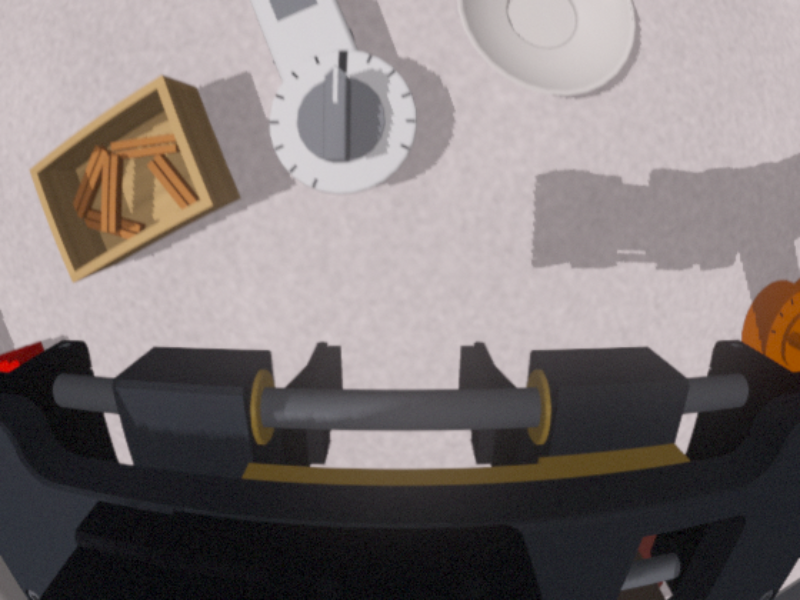

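```bash
python3 - <<'E'
from h import *
s=report();p=eyes.grab_frame("wrist")
c=cv2.resize(p["color"][15:145,160:310],(750,650),interpolation=cv2.INTER_CUBIC)[:600];save("g.png",c)
# head disc: white ring contour at z=.042 -> circle fit
hsv=cv2.cvtColor(p["color"],cv2.COLOR_RGB2GRAY);print(hsv[85,190],hsv[85,270],hsv[85,205],hsv[120,330])
E
```

```text
t 18.0167 tcp [0.4215 0.0934 0.1911] yang -108.96 tilt [-0.0092 -0.0068] j6 1.943 w 0.0448 F [ 0.4 -0.4  0.3]
197 125 213 195
```

View pics/g.png

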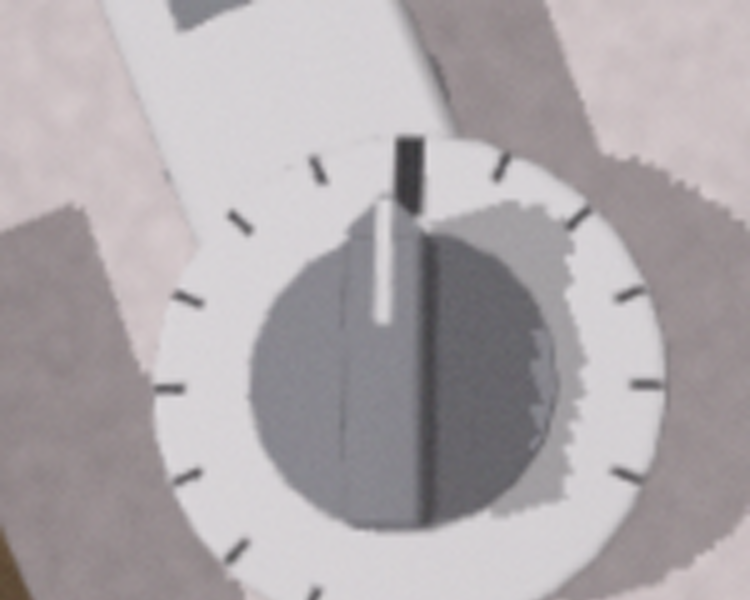

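```bash
python3 - <<'E'
from h import *
s=status.sense();p=eyes.grab_frame("wrist")
W=lambda u,v,z: wplane(p,s,[160+u/5-.4,15+v/5-.4],z)[:2]
an=lambda a,b: round(float(np.degrees(np.arctan2(*(b-a)[::-1]))),2)
print("nose",an(W(382,322,.0755),W(386,200,.0755)),"tail-tip",an(W(383,522,.0755),W(386,198,.0755)))
l,r=W(170,388,.042),W(647,384,.042);c=(l+r)/2;m=W(409.5,175,.042)
print("axis",c,"r",np.hypot(*(m-c)),"mark",an(c,m),an(W(409,212,.042),W(411,138,.042)),"pair normal",an(r,l)-90)
E
```

```text
nose -20.71 tail-tip -19.72
axis [0.52873264 0.0948753 ] r 0.04079380494769563 mark -20.24 -20.15 pair normal -20.11
```

The nose is at -19.7 to -20.7° and the mark at -20.2°, so they line up to within about 0.5°. Nothing is being touched, so I'm handing in.

```bash
python3 -c "
from h import *
report();print(finish_job())"
```

```text
t 18.1167 tcp [0.4214 0.0934 0.1912] yang -108.96 tilt [-0.009  -0.0068] j6 1.943 w 0.0448 F [ 0.2  0.2 -0.1]
the job is handed in; nothing more can be done
None
```

The job is handed in at 18.1 s of the 69 s allowed. I lifted the white controller, stood it between the dish and the peg box with its dial end towards the robot, let go, and turned the dial clockwise by about 120°.

What the last checks showed:
- **Position:** the controller's centre is at about (0.568, 0.097). That is about 172 mm from the dish, 169 mm from the peg box, and about 7 mm off the line between their middles. Its yaw is within about 2° of the box's, though single-camera yaw fits ranged from -0.9° to 1.8°, against 2.5° from the jaw at release.
- **Dial:** the nose points at -19.7° to -20.7° and the long mark lies at -20.2°, so they agree to about 0.5° (tolerance 5.7°).
- **Dish and peg box:** they fit where they stood at the start, to about 2 mm.
- **Funnel and dustpan:** I did not measure these again, but the arm never went near them.
- **Robot:** the gripper is clear of everything, with about 0 N on the tool.

One check failed: right after the placing, the scene camera gave no usable peg-box fit (error 0.79). The same fit from the final view was good.

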